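# Shut and seal the tall canister

## Task

Shut the taller of the two clear canisters: with the fingertips push its open lid over until it lies closed on the rim, and only then press the round button in the middle of that lid all the way down to seal it. Leave the shorter canister standing open as it is, do not pick up, tip or shove either canister, leave the other things alone, and finish with the hand clear.

Things in the scene. Friction and masses are not known exactly. Their poses are not given: they have to be found in the camera images.
- tall_canister: The taller clear acrylic canister, open-topped square box 120 x 120 mm, 150 mm from its underside to the lid's hinge axis, walls 5 mm, about 0.85 kg, loose on the ledge. Origin: centre of its underside; z up; its own +x points to the side that carries the hinge (away from the robot, within 0.6 rad of straight ahead); y lies along the hinge.
- tall_hinge (a point): middle of the tall canister's lid hinge axis, 60 mm from the canister's centre towards its +x, 150 mm above its underside; axes as the canister's.
- tall_lid (a joint): hinge angle (rad) of the tall canister's lid: 0 = shut flat on the rim, grows as it opens upward; about 1.57 = standing upright, 2.05 = end of travel, leaning away. The lid is a white plastic panel 122 x 122 mm, 12 mm thick, about 85 g, reaching 121 mm from the hinge axis; shut, its underside is level with the hinge axis and it extends from the hinge to the canister's own -x. A stiff hinge (0.08 N m of friction) keeps it at whatever angle it is left.
- tall_button (a joint): travel (m) of the tall canister's seal button: 0 = up, grows as it is pressed, 0.008 = fully down. It stays where it is left; moving it takes about 5 N.
- tall_button_top (a point): centre of the outer face of the tall canister's round steel seal button: 40 mm across, in the middle of the lid (60 mm from the hinge axis), standing 10 mm out of the lid's outer face when up and 2 mm when fully down. z axis = outward normal of the lid. With the lid open it faces away from the robot.
- squat_canister: The shorter clear acrylic canister, open-topped square box 120 x 120 mm, 95 mm from its underside to the lid's hinge axis, walls 5 mm, about 0.7 kg, loose on the ledge. Origin: centre of its underside; z up; its own +x points to the side that carries the hinge (away from the robot, within 0.6 rad of straight ahead); y lies along the hinge. Same lid and button; it stays open.
- squat_lid (a joint): hinge angle (rad) of the squat canister's lid: 0 = shut flat on the rim, grows as it opens upward; about 1.57 = standing upright, 2.05 = end of travel, leaning away. The lid is a white plastic panel 122 x 122 mm, 12 mm thick, about 85 g, reaching 121 mm from the hinge axis; shut, its underside is level with the hinge axis and it extends from the hinge to the canister's own -x. A stiff hinge (0.08 N m of friction) keeps it at whatever angle it is left.
- squat_button (a joint): travel (m) of the squat canister's seal button: 0 = up, grows as it is pressed, 0.008 = fully down. It stays where it is left; moving it takes about 5 N.
- bowl: yellow ceramic bowl, 150 mm across, 60 mm high; origin at centre of underside. Leave alone.
- pan: dark steel paella pan, 340 mm across, 45 mm high, two loop handles (410 mm over them); origin at centre of underside. Leave alone.
- mill: turned wooden pepper mill, 52 mm across, 147 mm high; origin at centre of underside. Leave alone.
- oil: green glass oil bottle, 64 mm across, 200 mm high; origin at centre of underside. Leave alone.
- spoon: beech spoon 240 mm long, lying flat along its own x; origin on its underside, near the middle. Leave alone.
- mortar: stone mortar, 100 mm across, 70 mm high; origin at centre of underside. Leave alone.

How it is judged:
By the outcome, as a careful person would: the job done as asked, in the order asked, and still so for the second after the job is handed in, with the robot touching nothing.
It also fails if it takes over 43 s, if anything falls off the work surface, if the arm or the gripper's body presses on something with over 40 N, if the wrist force passes 120 N, or if a joint passes its speed limit or range.

## Robot

A 6-joint arm with a two-finger parallel gripper is mounted at the origin on the work surface. World frame = base frame: x ahead of the robot, y to its left, z up, the work surface at z = 0. Lengths are in m, angles in degrees, forces in N, time in s.
With the tool pointing down it reaches from about 0.375 to 0.925 m from the base axis. Payload 5.7 kg.
Tool frame: the origin (TCP) lies between the finger pads; the fingertips stand 14 mm ahead of it and the grasp point (between the pads) lies 5 mm behind it; z points along the fingers, y is the line along which they close (so a half turn about z gives the same grasp; the last joint's range is limited). The gripper opens to 88 mm and grips with 3 to 60 N. Pads are 20 mm wide; open, the fingers measure 115 mm over their backs; the gripper's body (75 mm by 178 mm) begins 61 mm behind the grasp point.
Start: joints at [-75.98, 20.558, 86.54, -0, 72.909, -6.595], TCP at [0.211, -0.562, 0.237] pointing down, gripper open.
Joint ranges: [-170.27, 170.27], [-57.76, 135], [12.27, 136.19], [-55.21, 235.2], [11.17, 155.16], [-170.74, 170.74]. Speed limits (degrees/s): [136.94, 136.94, 180, 180, 180, 180].

## Interface

Orientations are given as [roll, pitch, yaw] about the fixed x, y, z axes, in that order (R = Rz(yaw) Ry(pitch) Rx(roll)).
In Python, from workcell import robot gives the robot as it stands.
- The arm moves only by the shell command python3 -m crank 'ROWS'. ROWS is JSON, one flat list of numbers, 7 for each row, row after row: the closure, from 0 (fully open) to 1 (shut), then the shift along the world's x, y, z in m, then the turn, a rotation vector about the world's x, y, z in degrees. A call has 1 to 8 rows; each row is the pose to reach, as a shift and turn from the pose commanded when the call began; what a row does not reach only later rows make up. A row lasts 1/8 s, in which the tool goes at most 62.5 mm and 10.7 degrees, less where a joint would pass 70% of its speed; a pose out of reach is approached as far as the arm can. A call with a gripper value outside its range is refused whole. The fingers move at their own pace and stop on an object; the grip force is fixed at half the most. Time passes only in rows, so rows that repeat a pose let the fingers close. It gives the time, the measured TCP pose, the force, the opening and the grip force at its end, in the units of the state.
- robot.get_state(): the state, without advancing time (a new reading comes with each control period).
- robot.snapshot(name): name is "scene" or "top"; returns a dict with "image" (420x560x3 uint8, red, green, blue), "fov_y" (degrees; the focal length in pixels is half the picture's height over the tangent of half this angle, whatever the lens; pixels are square), "cx", "cy" (the principal point, pixels), "R" (3x3) and "t" (3): a world point X has camera coordinates R X + t. Camera axes: x right, y down, z forward; pixel columns grow to the right and rows downward; lengths in m; the calibration is good to about 2 mm. A picture is of the moment at which its call begins. There is no depth.
- robot.hand_in(): hands the job in; it is judged then, once.
The state is a dict: "clock": time; "joint_pos": joint angles; "joint_velocities": joint speeds; "tau": joint torques, N m; "ee_pos": TCP position; "tcp_rot": TCP orientation; "wrist_force": force on the tool from outside, world axes, zero at the start; "ft_torque": the same for the moment, N m; "grip_width": finger opening in m; "gripper_force": force on a finger pad.
Only numpy, scipy, OpenCV 4.12 (cv2) and the standard library are available. Lean on these libraries where they do the work, as an engineer would, in place of code of your own. Each camera call takes 0.05 s, during which the arm holds its last target. There are 200 camera calls.

## Working session

There is one attempt and no reset: what is moved stays moved. The work goes in short steps, Python scripts to look and compute and a shell command to move; the robot and the scene stay as the last step left them, time stands still between calls to the robot, and variables do not carry over. Pictures are saved under pics/ and viewed, at most 10 in all, crops included, and the job is handed in when it is done.

```bash
mkdir -p pics; ls; python3 - <<'E'
from workcell import robot
import cv2,pickle
d={}
for n in("scene","top"):
    s=robot.snapshot(n); d[n]=s
    cv2.imwrite(f"pics/{n}0.png",s["image"][:,:,::-1]); print(n,s["fov_y"],s["cx"],s["cy"],s["R"],s["t"])
pickle.dump(d,open("s0.pkl","wb"))
s=robot.get_state(); print(s["clock"],s["ee_pos"],s["tcp_rot"],s["grip_width"])
E
```

```text
pics
scene 54.701854028519165 283.04909737860976 209.5753906390842 [[ 0.72775521  0.685712    0.01309251]
 [ 0.5492773  -0.57131151 -0.60983408]
 [-0.41069065  0.45100135 -0.79242096]] [-0.42158505 -0.19580028  1.43212265]
top 48.88041544230869 273.3140189367019 213.7932585376137 [[ 0.01390849 -0.99983447 -0.01172995]
 [-0.99408566 -0.01256301 -0.10786972]
 [ 0.1077045   0.01316088 -0.99409584]] [0.05605649 0.52628438 1.33300638]
0.1 [ 0.21109257 -0.56099517  0.23591268] [-1.79906566e+02 -9.62208098e-03  2.06158918e+01] 0.0878151844973976
```

View pics/scene0.png

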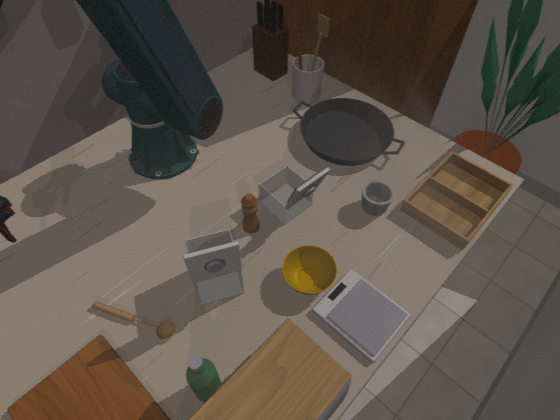

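View pics/top0.png

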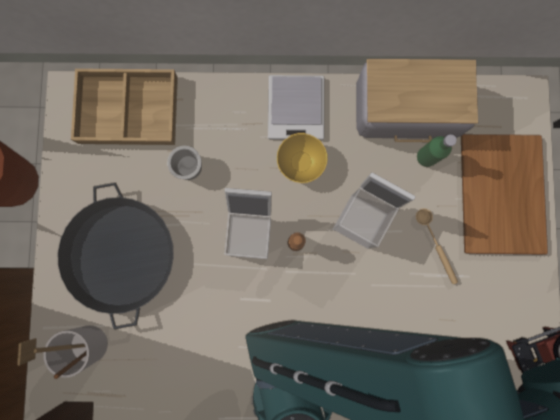

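```bash
python3 - <<'E'
import cv2
a=cv2.imread("pics/scene0.png")[160:320,150:350]; b=cv2.imread("pics/top0.png")[160:260,210:430]
a=cv2.resize(a,None,fx=3.7,fy=3.7,interpolation=cv2.INTER_CUBIC);b=cv2.resize(b,None,fx=3.6,fy=3.6,interpolation=cv2.INTER_CUBIC)
cv2.imwrite("pics/a.png",a);cv2.imwrite("pics/b.png",b)
E
```

```text
(no output)
```

View pics/a.png

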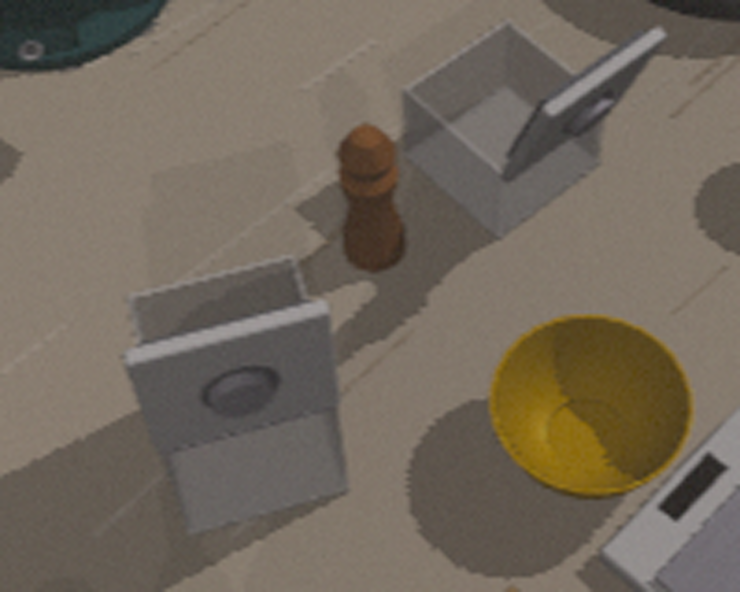

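View pics/b.png

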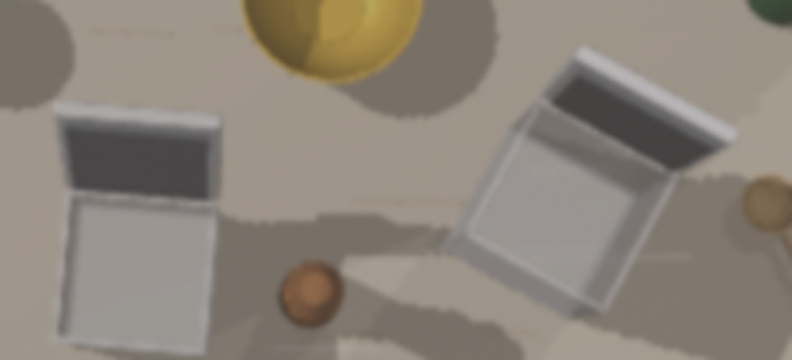

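```bash
cat >g.py <<'E'
import pickle,numpy as np
d=pickle.load(open("s0.pkl","rb"))
def ray(n,u,v,d=d):
    s=d[n];f=210/np.tan(np.radians(s["fov_y"]/2));r=s["R"].T@np.array([(u-s["cx"])/f,(v-s["cy"])/f,1]);return -s["R"].T@s["t"],r/np.linalg.norm(r)
def tri(a,b):
    o1,r1=ray("scene",*a);o2,r2=ray("top",*b)
    k=np.linalg.lstsq(np.c_[r1,-r2],o2-o1,rcond=None)[0];p,q=o1+k[0]*r1,o2+k[1]*r2
    return (p+q)/2,np.linalg.norm(p-q)
def pl(n,u,v,z):
    o,r=ray(n,u,v);return o+r*(z-o[2])/r[2]
A=lambda u,v:(150+(u+.5)/3.7-.5,160+(v+.5)/3.7-.5)
B=lambda u,v:(210+(u+.5)/3.6-.5,160+(v+.5)/3.6-.5)
E
python3 - <<'E'
from g import *
np.set_printoptions(precision=4,suppress=True)
for n,a,b in [("rimL",(130,297),(605,310)),("rimR",(296,258),(465,232)),("tipL",(130,357),(735,135)),("tipR",(330,303),(583,48)),
 ("sq rimR",(507,25),(60,338)),("sq rimL",(405,93),(205,352)),("mill",(366,128),(313,285))]: print(n,*tri(A(*a),B(*b)))
for b in[(542,102),(678,175),(465,232),(605,310)]: print(pl("top",*B(*b),.15))
print("base",pl("scene",*A(192,531),0),pl("scene",*A(347,490),0))
E
```

```text
rimL [ 0.4318 -0.2171  0.1431] 0.003386861263193086
rimR [ 0.4887 -0.114   0.1403] 0.0031620468897779245
tipL [ 0.5455 -0.2791  0.268 ] 0.0035672287458122015
tipR [ 0.6036 -0.176   0.2724] 0.005093631967319471
sq rimR [0.4073 0.194  0.0874] 0.004834610945180587
sq rimL [0.3979 0.0811 0.085 ] 0.004468486655247308
mill [ 0.446  -0.0014  0.1519] 0.00020084729506766871
[ 0.5853 -0.1716  0.15  ]
[ 0.5315 -0.2722  0.15  ]
[ 0.4869 -0.114   0.15  ]
[ 0.4305 -0.217   0.15  ]
base [ 0.533  -0.2705  0.    ] [ 0.5907 -0.1705  0.    ]
```

The tall canister is the right one in the top view: rim corners are near px (335,225)–(378,246) and the lid edge near (372,173)–(414,197). The squat one is at (249,230). The tall hinge works out at about (0.560, -0.222), with the canister's yaw about -29.5°. I'll lift, shut the fingers and move to behind the lid.

```bash
python3 -m crank '[1,0,0,0.06,0,0,-8, 1,0.04,0.03,0.11,0,0,-16, 1,0.085,0.065,0.123,0,0,-24, 1,0.13,0.1,0.123,0,0,-32, 1,0.18,0.135,0.123,0,0,-40, 1,0.225,0.17,0.123,0,0,-48, 1,0.27,0.205,0.123,0,0,-50, 1,0.315,0.24,0.123,0,0,-50]'
python3 -m crank '[1,0.045,0.034,0,0,0,0, 1,0.09,0.068,0,0,0,0, 1,0.09,0.068,0,0,0,0, 1,0.09,0.068,0,0,0,0]'
python3 - <<'E'
from g import *
import math
H=np.array([.560,-.222]);ex=np.array([.870,-.493])
for t in [105,95,90,80,70,60,50,40,30,20,10,5,0,-3]:
    a=math.radians(t);s=-.108*math.cos(a)+.012*math.sin(a)+.010;z=.15+.108*math.sin(a)+.012*math.cos(a)+.014
    print(t,round(s,3),np.round(H+s*ex,3),round(z,3))
from workcell import robot
import cv2
s=robot.snapshot("top");cv2.imwrite("pics/t1.png",cv2.resize(s["image"][100:300,250:500,::-1],None,fx=2.5,fy=2.5))
E
```

```text
clock: 1.1
ee_pos: [0.5273, -0.3201, 0.3592]
tcp_rot: [-180.0, 0.0, -29.4]
wrist_force: [1.0, -1.6, -0.1]
grip_width: 0.0113
gripper_force: 0.0
clock: 1.6
ee_pos: [0.6157, -0.2536, 0.3589]
tcp_rot: [180.0, 0.1, -29.4]
wrist_force: [-0.0, -0.8, 0.2]
grip_width: 0.0005
gripper_force: 0.0
105 0.05 [ 0.603 -0.246] 0.265
95 0.031 [ 0.587 -0.237] 0.271
90 0.022 [ 0.579 -0.233] 0.272
80 0.003 [ 0.563 -0.224] 0.272
70 -0.016 [ 0.546 -0.214] 0.27
60 -0.034 [ 0.531 -0.205] 0.264
50 -0.05 [ 0.516 -0.197] 0.254
40 -0.065 [ 0.503 -0.19 ] 0.243
30 -0.078 [ 0.493 -0.184] 0.228
20 -0.087 [ 0.484 -0.179] 0.212
10 -0.094 [ 0.478 -0.176] 0.195
5 -0.097 [ 0.476 -0.174] 0.185
0 -0.098 [ 0.475 -0.174] 0.176
-3 -0.098 [ 0.474 -0.173] 0.17
```

View pics/t1.png

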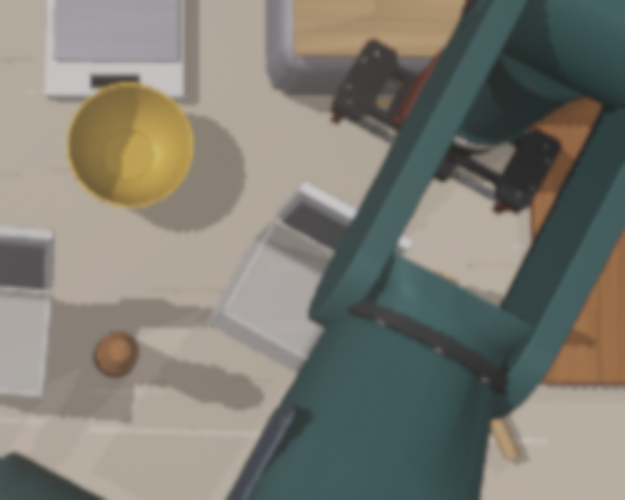

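The hand is behind the lid as intended (the offset at crop (450,130) is parallax, since the hand is high). Next I'll descend and push the lid over along the arc.

```bash
python3 -m crank '[1,0,0,-0.045,0,0,0, 1,0,0,-0.088,0,0,0, 1,0,0,-0.088,0,0,0, 1,-0.014,0.008,-0.088,0,0,0, 1,-0.03,0.017,-0.088,0,0,0, 1,-0.038,0.021,-0.088,0,0,0, 1,-0.046,0.026,-0.088,0,0,0, 1,-0.054,0.03,-0.088,0,0,0]'
```

```text
clock: 2.65
ee_pos: [0.5622, -0.2237, 0.2724]
tcp_rot: [-180.0, -0.1, -29.4]
wrist_force: [1.4, 0.1, 0.3]
grip_width: 0.0005
gripper_force: 0.4
```

```bash
python3 -m crank '[1,-0.008,0.005,-0.001,0,0,0, 1,-0.017,0.01,-0.003,0,0,0, 1,-0.024,0.014,-0.005,0,0,0, 1,-0.032,0.019,-0.008,0,0,0, 1,-0.039,0.023,-0.013,0,0,0, 1,-0.047,0.027,-0.018,0,0,0, 1,-0.053,0.03,-0.023,0,0,0, 1,-0.06,0.034,-0.029,0,0,0]'
python3 -m crank '[1,-0.005,0.003,-0.007,0,0,0, 1,-0.01,0.006,-0.015,0,0,0, 1,-0.014,0.008,-0.023,0,0,0, 1,-0.018,0.011,-0.031,0,0,0, 1,-0.021,0.012,-0.039,0,0,0, 1,-0.024,0.014,-0.048,0,0,0, 1,-0.025,0.015,-0.053,0,0,0, 1,-0.026,0.015,-0.058,0,0,0]'
```

```text
clock: 3.65
ee_pos: [0.5019, -0.1894, 0.2423]
tcp_rot: [-180.0, -0.0, -29.4]
wrist_force: [-0.8, -0.4, 0.3]
grip_width: 0.0007
gripper_force: 0.2
clock: 4.65
ee_pos: [0.4762, -0.1745, 0.1843]
tcp_rot: [-180.0, -0.0, -29.4]
wrist_force: [0.4, 0.1, -0.1]
grip_width: 0.0006
gripper_force: 0.1
```

```bash
python3 -m crank '[1,0,0,-0.004,0,0,0, 1,0,0,-0.007,0,0,0, 1,0,0,-0.009,0,0,0, 1,0,0,-0.009,0,0,0]'; python3 -m crank '[1,0,0,-0.001,0,0,0, 1,0,0,-0.002,0,0,0, 1,0,0,-0.002,0,0,0]'
```

```text
clock: 5.15
ee_pos: [0.4763, -0.1746, 0.1763]
tcp_rot: [-180.0, -0.0, -29.4]
wrist_force: [-2.3, 0.7, 5.0]
grip_width: 0.0006
gripper_force: 2.9
clock: 5.52
ee_pos: [0.4764, -0.1747, 0.1759]
tcp_rot: [180.0, -0.1, -29.4]
wrist_force: [-5.9, 2.0, 20.7]
grip_width: 0.0
gripper_force: 10.5
```

The lid is stopped firmly: the fingertips are at 0.162, which is the shut height. Lift and check.

```bash
python3 -m crank '[1,0,0,0.03,0,0,0, 1,-0.02,0.011,0.07,0,0,0, 1,-0.05,0.028,0.11,0,0,0, 1,-0.07,0.04,0.11,0,0,0,1,-0.07,0.04,0.11,0,0,0]'
cat > look.py <<'E'
import sys,cv2,pickle
from workcell import robot
d={n:robot.snapshot(n) for n in("scene","top")};pickle.dump(d,open("s1.pkl","wb"))
n=sys.argv[1];x,y,w,h=map(int,sys.argv[3:7])
cv2.imwrite(f"pics/{sys.argv[2]}.png",cv2.resize(d[n]["image"][y:y+h,x:x+w,::-1],None,fx=3.7,fy=3.7,interpolation=cv2.INTER_CUBIC))
E
python3 look.py scene c 150 160 200 160
```

```text
clock: 6.15
ee_pos: [0.4054, -0.134, 0.2841]
tcp_rot: [-180.0, -0.1, -29.4]
wrist_force: [0.8, -0.1, 0.3]
grip_width: 0.0003
gripper_force: 0.0
```

View pics/c.png

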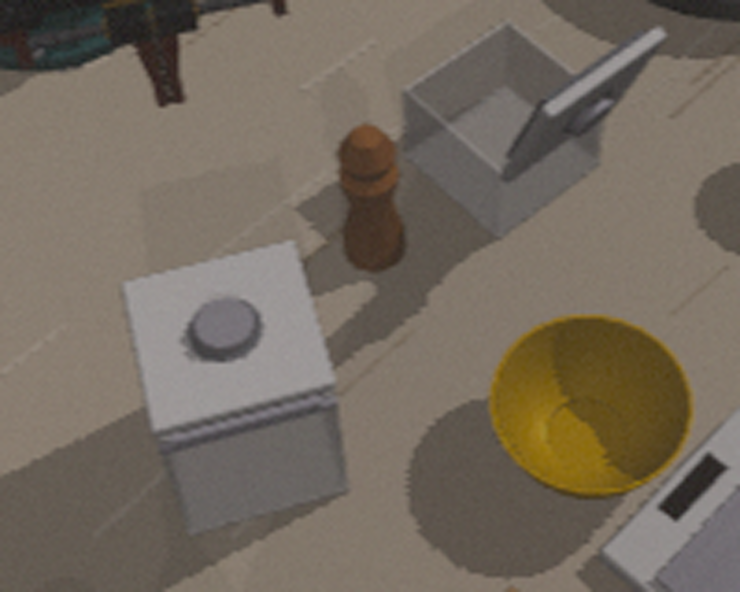

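The lid lies flat, with the button up at crop (227,326) and the canister base unmoved. Next I'll locate the button.

```bash
python3 - <<'E'
from g import *
p=pl("scene",*A(225,325),.172);print(p)
print("lid corners",[pl("scene",*A(*c),.162).round(4) for c in[(124,284),(294,241),(335,386),(157,431)]])
print(np.mean([pl("scene",*A(*c),.162) for c in[(124,284),(294,241),(335,386),(157,431)]],axis=0))
from workcell import robot;print(robot.get_state()["ee_pos"])
E
```

```text
[ 0.51452493 -0.19450601  0.172     ]
lid corners [array([ 0.4338, -0.2174,  0.162 ]), array([ 0.4907, -0.1128,  0.162 ]), array([ 0.5964, -0.1723,  0.162 ]), array([ 0.5384, -0.2733,  0.162 ])]
[ 0.51480587 -0.19393859  0.162     ]
[ 0.40678001 -0.13488464  0.28356409]
```

```bash
python3 -m crank '[1,0.05,-0.028,0,0,0,0, 1,0.106,-0.0595,0,0,0,0, 1,0.106,-0.0595,-0.05,0,0,0, 1,0.106,-0.0595,-0.089,0,0,0, 1,0.106,-0.0595,-0.093,0,0,0, 1,0.106,-0.0595,-0.093,0,0,0]'; python3 -m crank '[1,0,0,-0.002,0,0,0,1,0,0,-0.004,0,0,0,1,0,0,-0.006,0,0,0,1,0,0,-0.008,0,0,0,1,0,0,-0.01,0,0,0,1,0,0,-0.01,0,0,0]'
```

```text
clock: 7.0
ee_pos: [0.5129, -0.1945, 0.1908]
tcp_rot: [-180.0, 0.0, -29.4]
wrist_force: [-0.5, -0.2, 0.9]
grip_width: 0.0001
gripper_force: 0.0
clock: 7.75
ee_pos: [0.5127, -0.1943, 0.1808]
tcp_rot: [-180.0, -0.1, -29.4]
wrist_force: [1.6, -0.7, 4.6]
grip_width: -0.0
gripper_force: 2.0
```

```bash
python3 -m crank '[1,0,0,-0.001,0,0,0,1,0,0,-0.002,0,0,0,1,0,0,-0.003,0,0,0,1,0,0,-0.003,0,0,0]'; python3 -m crank '[1,0,0,-0.001,0,0,0,1,0,0,-0.002,0,0,0,1,0,0,-0.002,0,0,0]'
```

```text
clock: 8.25
ee_pos: [0.5127, -0.1943, 0.1782]
tcp_rot: [-180.0, -0.1, -29.4]
wrist_force: [-0.3, 1.0, 7.8]
grip_width: 0.0007
gripper_force: 4.4
clock: 8.62
ee_pos: [0.5127, -0.1943, 0.1779]
tcp_rot: [-180.0, -0.1, -29.4]
wrist_force: [-3.7, 2.2, 22.8]
grip_width: 0.0006
gripper_force: 11.3
```

The button bottomed out 2 mm above the lid, with the force rising steeply. Retract and check.

```bash
python3 -m crank '[1,0,0,0.02,0,0,0, 1,0,0,0.06,0,0,0, 1,0,0,0.11,0,0,0, 1,-0.05,0.028,0.12,0,0,0, 1,-0.1,0.056,0.12,0,0,0, 1,-0.11,0.06,0.12,0,0,0,1,-0.11,0.06,0.12,0,0,0]'
python3 look.py scene e 150 160 200 160
```

```text
clock: 9.5
ee_pos: [0.4019, -0.1339, 0.2954]
tcp_rot: [-180.0, 0.0, -29.4]
wrist_force: [0.1, -0.3, -0.7]
grip_width: 0.0001
gripper_force: 0.0
```

View pics/e.png

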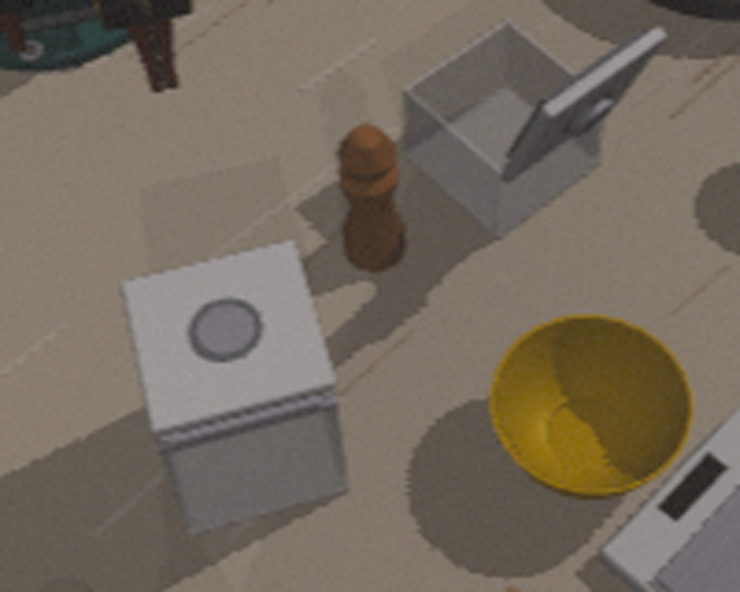

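The button at crop (225,328) is now nearly flush. The lid is shut, the canister hasn't moved and the hand is clear.

```bash
python3 -c "
from workcell import robot
print(robot.hand_in())"
```

```text
the job is handed in; nothing more can be done
None
```

The tall canister's lid is closed and its button pressed fully down, the squat canister still stands open, the hand is clear, and the job was handed in at about 9.5 s; no verdict was returned.

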